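Bleed the balloon inflator and take off its outlet cap

ROBOT

A 6-joint arm with a two-finger parallel gripper is mounted at the origin on the work surface. World frame = base frame: x ahead of the robot, y to its left, z up, the work surface at z = 0. Lengths are in m, angles in rad, forces in N, time in s.
With the tool pointing down it reaches from about 0.375 to 0.9 m from the base axis. Payload 3.1 kg.
Tool frame: the origin (TCP) lies between the finger pads; the fingertips stand 8 mm ahead of it and the grasp point (between the pads) lies 11 mm behind it; z points along the fingers, y is the line along which they close (so a half turn about z gives the same grasp; the last joint's range is limited). The gripper opens to 87 mm and grips with 3 to 60 N. Pads are 19 mm wide; open, the fingers measure 117 mm over their backs; the gripper's body (75 mm by 190 mm) begins 51 mm behind the grasp point.
Start: joints at [-1.284, 0.527, 1.433, -0, 1.181, -0.178], TCP at [0.281, -0.558, 0.231] pointing down, gripper open.
Joint ranges: [-3.08, 3.08], [-0.75, 2.2], [0.22, 2.44], [-1.43, 4.57], [0, 2.65], [-2.85, 2.85]. Speed limits (rad/s): [2.79, 2.79, 3.14, 3.14, 3.14, 3.14].

INTERFACE

Orientations are given as a unit quaternion [x, y, z, w].
In Python, from rig import robot, vision, job gives the robot as it stands.
- The arm moves only by the shell command python3 -m handwheel 'ROWS' [OPENING] [FORCE]. ROWS is JSON, a list of rows, each a list of 4 numbers: the shift along the tool's x, y, z as a fraction of full scale, then the turn about the tool's z as a fraction of full scale. A call has 1 to 20 rows; each row is the pose to reach, as a shift and turn from the pose commanded when the call began, along the tool's axes at that moment, turning the shorter way round; what a row does not reach only later rows make up. Full scale, the value 1, is 300 mm for a shift and 2 pi rad for a turn. A row lasts 1/12 s, in which the tool goes at most 41.7 mm and 7.16 degrees, less where a joint would pass 70% of its speed; a pose out of reach is approached as far as the arm can. A call with a number of a shift or a turn outside -1 to 1 is refused whole. A call with a gripper value outside its range is refused whole. OPENING is the opening in per cent of the stroke, from 0 (shut) to 100 (fully open), set as the call begins (- or left out, the last holds). The fingers move at their own pace and stop on an object; FORCE is the grip in N (left out, the last holds). Time passes only in rows, so rows that repeat a pose let the fingers close. It gives the time, the measured TCP pose, the force, the opening and the grip force at its end, in the units of the state.
- robot.get_obs(): the state, without advancing time (a new reading comes with each control period).
- vision.camera(name): name is "side" or "top" or "wrist"; returns a dict with "frame" (420x560x3 uint8, red, green, blue), "K" (3x3 intrinsics, pixels), "cam_to_world" (4x4, takes a point from camera to world coordinates); the wrist camera has in their place "hand_eye" (4x4, takes a point from camera to tool coordinates, whose origin is the TCP and whose axes are the flange's). Camera axes: x right, y down, z forward; pixel columns grow to the right and rows downward; lengths in m; the calibration is good to about 2 mm. The wrist camera is an equidistant fisheye: a pixel r from the principal point sees the ray r / f radians off the axis. A picture is of the moment at which its call begins: read the wrist's pose just before it. There is no depth.
- job.hand_in(): hands the job in; it is judged then, once.
Trained networks look in the newest picture that a camera, given by its name, has taken for a name from the list of things; names that differ only in an ending like _2 or _b are one class to them, and where a whole thing is asked for, a point or a joint stands for the part that bears it (a point fixed in the world has none). Each returns a list of dicts, best first, with "conf" (0 to 1); they miss things now and then, are a little off and sometimes report something else, mostly with a low value. They report only what shows in the picture. A call takes as long as a camera call. They do not tell look-alikes from the thing itself.
- vision.look_for(camera, label): "point" ([row, column] in pixels, amid what is visible of it).
- vision.outline_of(camera, label): "mask" (420x560 bool, what is visible of it) and "point" ([row, column] in pixels, amid what is visible of it).
The state is a dict: "time": time; "q": joint angles; "joint_velocities": joint speeds; "joint_torque": joint torques, N m; "position": TCP position; "tool_rot": TCP orientation; "ft_force": force on the tool from outside, world axes, zero at the start; "moment": the same for the moment, N m; "grip_width": finger opening in m; "grip_force": force on a finger pad.
Only numpy, scipy, OpenCV 4.12 (cv2) and the standard library are available. Lean on these libraries where they do the work, as an engineer would, in place of code of your own. Each camera call takes 0.05 s, during which the arm holds its last target. There are 200 camera calls.

TASK

Let the trapped air out of the balloon inflator by pressing its cone-shaped spring nozzle all the way down to its stop for a moment and letting it come back up; then unscrew the ribbed round cap from the other outlet. The cap may have an ordinary or a reversed thread, so try loosening it one way and then the other until you find the way that it turns. Finish still holding the cap in the gripper, upright and lifted at least 5 cm off its outlet, without disturbing the other things on the ledge.

Things in the scene. Friction and masses are not known exactly. Their poses are not given: they have to be found in the camera images.
- inflator: balloon inflator: grey plastic box 150 mm (x) by 230 mm (y) by 110 mm high, fixed firmly to the ledge by its feet, flat black deck on top at z = 110 mm. Origin: centre of its underside, z up. Its dial and switch face its own -x, its carrying handle +x. The push nozzle stands on the deck at (0, +60) mm of its frame, the capped outlet at (0, -60) mm
- nozzle (a joint): how far the spring push nozzle is pressed down (m): 0 when up, 0.010 at its stop; the spring takes 4 N to start and 9 N at the stop, and brings it back up when released
- nozzle_top (a point): centre of the flat top of the push nozzle, a white plastic cone 33 mm wide at the foot and 25 mm at the top, which stands 50 mm above the deck when up; it moves down with the nozzle
- outlet (a point): centre of the top rim (fixed, 34 mm above the deck) of the outlet neck, 33 mm wide, under the cap. Quick thread, its hand hidden and differing from case to case. Wrong way: the cap stops dead after some 8 degrees and the fingers slip round it. Right way: it turns easily, climbs 4 mm in 48 degrees and lifts straight off once turned 65 to 115 degrees in all
- cap_mid (a point): centre (half-way up, on the axis) of the screw cap: white ribbed round plastic cap, 44 mm across and 34 mm high, about 35 g, closed on top, with a small moulded bar along its own x on top; z up. Screwed home, its skirt ends 4 mm above the deck and its top is 38 mm above it. The outlet's entry tells how its thread behaves
- dish: bystander: cream ceramic dish, 110 mm across, 32 mm high. Origin: centre of its underside
- cloche: bystander: glass cloche on a wooden foot, 110 mm across, 124 mm high. Origin: centre of its underside
- tin: bystander: round steel lidded tin, 70 mm across, 54 mm high. Origin: centre of its underside
- spring_clip: bystander: black metal spring clip holding four white balloon clips, lying flat, about 130 by 60 mm, 32 mm high. Origin: on its underside, near the middle
There are look-alikes about, which are no part of the job. What is shaped like the part that bears cap_mid but purple is not meant.

How it is judged:
On the way, in this order (a step that is already met when the one before it is completed fails the run):
1. the push nozzle is pressed fully down, to within 1 mm of its stop, with the cap still screwed on (value of joint nozzle above 0.009 m and z of cap_mid in the frame of outlet below -0.01 m), for 0.2 s.
2. the nozzle is back up, to within 1 mm (value of joint nozzle below 0.001 m), for 0.1 s.
3. the cap is unscrewed and off its outlet, in the fingers, its middle over 20 mm above the rim (z of cap_mid in the frame of outlet above 0.02 m and contact force between the fingers and cap above 0.5 N), for 0.2 s.
At the end, for the whole second after the job is handed in: the cap is held still in the fingers (over 0.5 N on it, slower than 30 mm/s), upright within 0.5 rad, raised at least 46 mm above where it sat when screwed home, touching nothing of the inflator, and the push nozzle is back up within 1 mm (z of cap_mid in the frame of outlet above 0.033 m and contact force between the fingers and cap above 0.5 N and contact force between cap and inflator below 0.05 N and angle between cap_mid's own z axis and vertical below 0.5 rad and linear speed of cap below 0.03 m/s and value of joint nozzle below 0.001 m); the arm keeps its last pose, push and grip.
It fails at once if a bystander is moved by more than 3 cm or tipped (distance of any of dish, cloche, tin, spring_clip from where it was at the start of the episode above 0.03 m or angle between any of dish, cloche, tin, spring_clip's own z axis and vertical above 0.4 rad).
It also fails if it takes over 64 s, if anything falls off the work surface, if the arm or the gripper's body presses on something with over 40 N, if the wrist force passes 120 N, or if a joint passes its speed limit or range.

## Working session

There is one attempt and no reset: what is moved stays moved. The work goes in short steps, Python scripts to look and compute and a shell command to move; the robot and the scene stay as the last step left them, time stands still between calls to the robot, and variables do not carry over. Pictures are saved under pics/ and viewed, at most 10 in all, crops included, and the job is handed in when it is done.

```bash
mkdir -p pics; cat > h.py <<'E'
import numpy as np, cv2
from rig import robot, vision, job
def snap(n,f=None):
    c=vision.camera(n)
    if f: cv2.imwrite('pics/'+f,c['frame'][:,:,::-1])
    return c
def ray(c,p):
    K=c['K'];T=c['cam_to_world'];d=np.array([(p[1]-K[0,2])/K[0,0],(p[0]-K[1,2])/K[1,1],1])
    return T[:3,3],T[:3,:3]@d
def atz(c,p,z):
    o,d=ray(c,p);return o+d*(z-o[2])/d[2]
def proj(c,P):
    T=c['cam_to_world'];q=T[:3,:3].T@(np.array(P)-T[:3,3]);u=c['K']@q;return u[1]/u[2],u[0]/u[2]
def tri(c1,p1,c2,p2):
    A=[];b=[]
    for c,p in((c1,p1),(c2,p2)):
        o,d=ray(c,p);d=d/np.linalg.norm(d);M=np.eye(3)-np.outer(d,d);A.append(M);b.append(M@o)
    x=np.linalg.lstsq(np.vstack(A),np.hstack(b),rcond=None)[0]
    return x
E
python3 - <<'E'
from h import *
o=robot.get_obs();print(o['position'],o['tool_rot'],o['time'],o['grip_width'])
cs={}
for n in('top','side'):
    cs[n]=snap(n,n+'0.png');print(n,cs[n]['cam_to_world'][:3,3].round(3),cs[n]['K'][0,0])
    for l in('inflator','nozzle_top','cap_mid','dish','cloche','tin','spring_clip'):
        print(l,[(np.round(d['point']),round(d['conf'],2)) for d in vision.look_for(n,l)[:4]])
a=cv2.imread('pics/top0.png');b=cv2.imread('pics/side0.png')
cv2.imwrite('pics/both.png',np.vstack([a,b])[:, :]) 
E
```

```text
[ 0.280543   -0.55773102  0.22956682] [ 9.73005655e-01  2.30778745e-01 -4.68407185e-05 -1.07899803e-03] 0.0 0.08741555710630644
top [ 0.389 -0.008  1.377] 542.5962982298089
inflator [(array([196., 302.]), 0.9), (array([262., 441.]), 0.37)]
nozzle_top [(array([203., 284.]), 0.69)]
cap_mid [(array([222., 385.]), 0.65), (array([188., 384.]), 0.64)]
dish [(array([265., 137.]), 0.86), (array([173., 144.]), 0.19)]
cloche [(array([176., 142.]), 0.76)]
tin [(array([262., 439.]), 0.89)]
spring_clip [(array([184., 437.]), 0.59)]
side [0.2   0.63  1.036] 439.78420176694925
inflator [(array([217., 258.]), 0.69)]
nozzle_top [(array([208., 260.]), 0.75)]
cap_mid [(array([179., 254.]), 0.72), (array([183., 311.]), 0.54), (array([170., 288.]), 0.52)]
dish [(array([377., 236.]), 0.66)]
cloche [(array([334., 160.]), 0.83)]
tin [(array([164., 353.]), 0.97)]
spring_clip [(array([147., 296.]), 0.78), (array([213., 258.]), 0.24)]
```

View pics/top0.png

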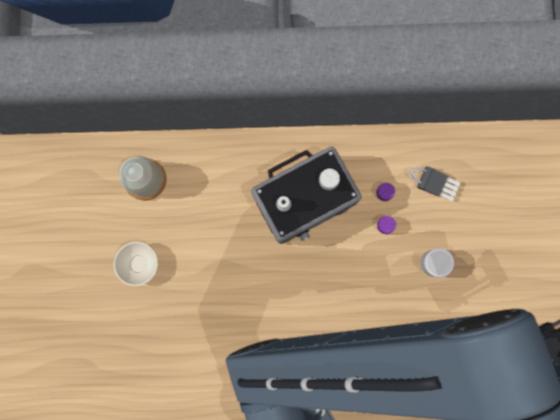

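View pics/side0.png

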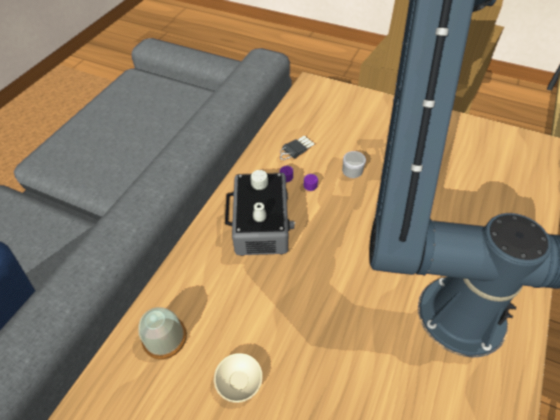

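The top view shows the inflator at about (196,305), with its nozzle at (203,284) and the white ribbed cap at (179,330). In the side view they are at (208,260) and (180,260).

Things that could be taken for the cap, in the top view: white disc on the deck (179,330), purple caps (191,386) and (225,387), tin (262,439). I choose the white one on the deck.

```bash
python3 - <<'E'
from h import *
T=snap('top');S=snap('side')
im=T['frame'];hs=cv2.cvtColor(im,cv2.COLOR_RGB2HSV)
def blob(im,r,c,R,thr):
    g=im.min(2).copy();m=(g>thr).astype(np.uint8);n,l,st,ce=cv2.connectedComponentsWithStats(m)
    return [(ce[i][::-1].round(1),st[i][2:]) for i in range(1,n) if abs(ce[i][1]-r)<R and abs(ce[i][0]-c)<R and st[i][4]>15]
print(blob(im,179,330,14,130),blob(im,203,284,12,130));print(blob(S['frame'],180,260,14,130),blob(S['frame'],210,260,14,130))
for nm,p,z in(('cap',(179,330),.148),('noz',(203,284),.16)): print(nm,atz(T,p,z))
print('side cap',atz(S,(177,260),.148),'noz',atz(S,(206,260),.16))
# inflator outline rect on deck
for l in ('inflator',):
    m=vision.outline_of('top',l)[0]['mask']; print(cv2.minAreaRect(np.argwhere(m)[:,::-1].astype(np.float32)))
a=cv2.resize(T['frame'][145:245,245:405],(640,400),interpolation=cv2.INTER_CUBIC);b=cv2.resize(S['frame'][155:265,215:325],(400,400),interpolation=cv2.INTER_CUBIC)
cv2.imwrite('pics/crop.png',cv2.resize(np.hstack([a,b]),(800,308))[:,:,::-1])
E
```

```text
[(array([178.2, 329. ]), array([ 21,  20, 318], dtype=int32))] [(array([202.8, 282.8]), array([ 13,  14, 131], dtype=int32))]
[(array([178.5, 258.5]), array([ 16,  20, 268], dtype=int32))] [(array([212. , 258.6]), array([ 12,  18, 167], dtype=int32))]
cap [ 0.60932411 -0.09922022  0.148     ]
noz [0.55489865 0.00744604 0.16      ]
side cap [ 0.60528754 -0.09169801  0.148     ] noz [0.55462435 0.0087321  0.16      ]
((305.5813293457031, 193.5011749267578), (79.11424255371094, 97.7490463256836), 59.85861587524414)
```

View pics/crop.png

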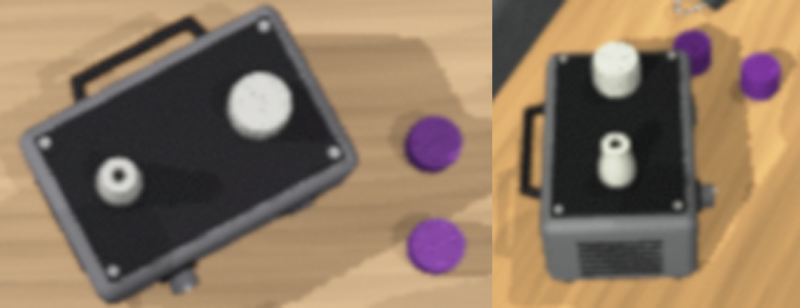

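The crop shows the white ribbed cap on the deck at top-view (178.5,329.5) and the hollow nozzle at (202,283). The purple pieces lie on the table. The measured cap-to-nozzle distance is about 119 mm against the specified 120, so I'll move above the nozzle.

```bash
python3 -m handwheel '[[0.834,-0.638,0,0],[0.834,-0.638,0,0],[0.834,-0.638,0,0],[0.834,-0.638,0,0],[0.834,-0.638,0,0],[0.834,-0.638,0,0],[0.834,-0.638,0,0],[0.834,-0.638,0,0],[0.834,-0.638,0,0]]' 0 20; python3 -m handwheel '[[0.834,-0.638,0,0],[0.834,-0.638,0,0],[0.834,-0.638,0,0],[0.834,-0.638,0,0],[0.834,-0.638,0,0],[0.834,-0.638,0,0],[0.834,-0.638,0,0],[0.834,-0.638,0,0],[0.834,-0.638,0,0],[0.834,-0.638,0,0],[0.834,-0.638,0,0]]' 
python3 - <<'E'
from h import *
from scipy.spatial.transform import Rotation as R
o=robot.get_obs();c=snap('wrist','w1.png');np.set_printoptions(precision=4,suppress=True)
print(o['position'],o['tool_rot'],o['q'],o['ft_force'],c['K'],c['hand_eye'])
Rt=R.from_quat(o['tool_rot']).as_matrix()
def wat(p,z):
    K=c['K'];u=np.array([p[1]-K[0,2],p[0]-K[1,2]]);r=np.hypot(*u);th=r/K[0,0];d=np.r_[u/r*np.sin(th),np.cos(th)]
    H=c['hand_eye'];oo=o['position']+Rt@H[:3,3];d=Rt@H[:3,:3]@d;return oo+d*(z-oo[2])/d[2]
for l,z in(('nozzle_top',.14),('cap_mid',.131)):
    print(l,[(np.round(d['point']),round(d['conf'],2),wat(d['point'],z)) for d in vision.look_for('wrist',l)[:4]])
E
```

```text
time: 1.7
position: [0.4192, -0.2701, 0.2307]
tool_rot: [0.972, 0.233, 0.0, -0.001]
ft_force: [-1.1, -0.5, 1.0]
grip_width: 0.035
grip_force: 0.0
time: 2.62
position: [0.5557, 0.0074, 0.2304]
tool_rot: [0.973, 0.231, -0.0, 0.0]
ft_force: [-0.5, 0.3, -0.2]
grip_width: 0.0006
grip_force: 0.0
[0.5557 0.0074 0.2304] [ 0.973   0.2307 -0.0003  0.0003] [-0.1874  0.4348  1.6077 -0.0009  1.0995  0.9183] [-0.4657  0.259  -0.2072] [[325.1923   0.     279.5789]
 [  0.     325.1923 212.71  ]
 [  0.       0.       1.    ]] [[ 0.0004 -0.9533 -0.3022  0.0846]
 [ 1.      0.0004  0.0001  0.0012]
 [ 0.0001 -0.3022  0.9533 -0.1552]
 [ 0.      0.      0.      1.    ]]
nozzle_top [(array([210., 417.]), 0.7, array([ 0.6168, -0.093 ,  0.14  ])), (array([214., 271.]), 0.59, array([0.5581, 0.0148, 0.14  ]))]
cap_mid [(array([287., 424.]), 0.94, array([ 0.555 , -0.1527,  0.131 ])), (array([244., 462.]), 0.59, array([ 0.6098, -0.1615,  0.131 ])), (array([212., 416.]), 0.56, array([ 0.6133, -0.098 ,  0.131 ]))]
```

View pics/w1.png

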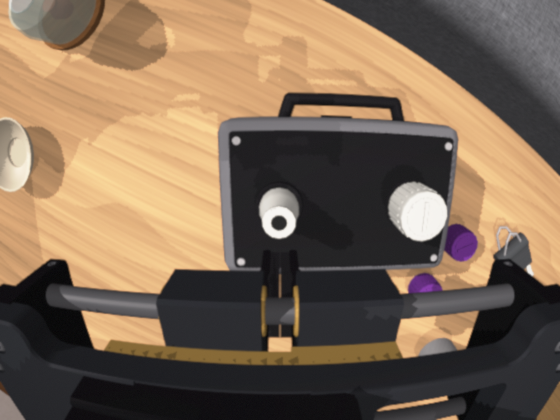

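The wrist view shows the nozzle's top ring at (221,278), the cap's top face at (212,424) with its bar, and the closed fingertips at about (260,281). I'll work out both positions from these pixels.

```bash
cat >> h.py <<'E'
from scipy.spatial.transform import Rotation as R
np.set_printoptions(precision=4,suppress=True)
def wat(o,c,p,z):
    Rt=R.from_quat(o['tool_rot']).as_matrix()
    K=c['K'];u=np.array([p[1]-K[0,2],p[0]-K[1,2]]);r=np.hypot(*u);th=r/K[0,0];d=np.r_[u/r*np.sin(th),np.cos(th)]
    H=c['hand_eye'];oo=o['position']+Rt@H[:3,3];d=Rt@H[:3,:3]@d;return oo+d*(z-oo[2])/d[2]
def shift(o,P): return R.from_quat(o['tool_rot']).inv().apply(np.array(P)-o['position'])/.3
E
python3 - <<'E'
from h import *
o=robot.get_obs();c=snap('wrist')
n=wat(o,c,(221,278),.16);k=wat(o,c,(212,424),.148);print(n,k,np.linalg.norm((n-k)[:2]));print(shift(o,[n[0],n[1],.172]),shift(o,[n[0],n[1],.158]))
sc=[wat(o,c,p,.11) for p in((141,236),(261,240),(258,434),(146,448))];print(np.mean(sc,0))
E
```

```text
[0.5615 0.0097 0.16  ] [ 0.618 -0.096  0.148] 0.11979024202161836
[0.0223 0.0003 0.1952] [0.0223 0.0003 0.2419]
[ 0.5876 -0.0454  0.11  ]
```

```bash
python3 -m handwheel '[[0.015,0,0.15,0],[0.015,0,0.19,0],[0.015,0,0.21,0],[0.015,0,0.225,0],[0.015,0,0.24,0],[0.015,0,0.247,0],[0.015,0,0.247,0],[0.015,0,0.247,0]]'
```

```text
time: 3.48
position: [0.5584, 0.0096, 0.1584]
tool_rot: [0.973, 0.231, -0.001, 0.0]
ft_force: [-5.2, -0.9, 8.5]
grip_width: 0.0005
grip_force: 4.3
```

```bash
python3 -m handwheel '[[0,0,0.005,0],[0,0,0.01,0],[0,0,0.01,0],[0,0,0.01,0]]'; python3 - <<'E'
from h import *
snap('wrist','w2.png')
E
```

```text
time: 3.82
position: [0.5586, 0.0096, 0.1582]
tool_rot: [0.973, 0.231, -0.001, 0.0]
ft_force: [-10.3, 0.6, 25.1]
grip_width: 0.0006
grip_force: 12.5
```

The force rose from 8.5 to 25 N with no further travel, so the nozzle is at its stop. I'll hold briefly, then release.

```bash
python3 -m handwheel '[[0,0,0,0],[0,0,0,0],[0,0,-0.05,0],[0,0,-0.15,0],[0,0,-0.25,0],[0,0,-0.25,0],[0,0,-0.25,0]]'; python3 - <<'E'
from h import *
o=robot.get_obs();print(o['position'],o['q'],o['ft_force'],shift(o,[.610,-.098,.23]))
E
```

```text
time: 4.45
position: [0.5616, 0.0096, 0.2315]
tool_rot: [0.973, 0.231, 0.003, 0.001]
ft_force: [-0.0, 0.2, -0.4]
grip_width: 0.0003
grip_force: 0.0
[0.5616 0.0096 0.2315] [-0.1817  0.4385  1.5973 -0.0001  1.0989  0.9239] [-0.0001  0.1518 -0.3613] [-0.0169  0.393   0.0065]
```

```bash
python3 -m handwheel '[[-0.017,0.39,0,-0.147],[-0.017,0.39,0,-0.147],[-0.017,0.39,0,-0.147],[-0.017,0.39,0,-0.147],[-0.017,0.39,0,-0.147],[-0.017,0.39,0,-0.147],[-0.017,0.39,0,-0.147],[-0.017,0.39,0,-0.147],[-0.017,0.39,0,-0.147],[-0.017,0.39,0,-0.147]]' 100 20; python3 - <<'E'
from h import *
o=robot.get_obs();print(o['position'],o['q'],o['ft_force'])
c=snap('wrist','w3.png')
for d in vision.outline_of('wrist','cap_mid')[:3]+vision.outline_of('wrist','nozzle_top')[:2]:
    print(d['point'],d['conf'],d['mask'].sum())
E
```

```text
time: 5.28
position: [0.6072, -0.0965, 0.2274]
tool_rot: [0.769, 0.639, -0.001, -0.001]
ft_force: [-0.5, -0.2, 0.4]
grip_width: 0.0591
grip_force: 0.0
[ 0.6072 -0.0965  0.2274] [-0.3391  0.5179  1.461   0.      1.1647 -0.1558] [-0.4853 -0.1793  0.4064]
[218.2, 284.3] 0.98 2843
[296.2, 234.6] 0.75 187
[286.2, 297.7] 0.74 553
[100.4, 187.8] 0.75 1573
```

View pics/w3.png

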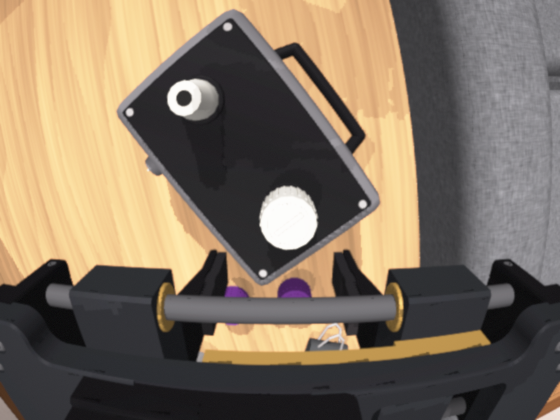

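In the wrist view the cap's top face is centred at about (221,288), between the open fingers. The nozzle is back up at (99,184).

```bash
python3 - <<'E'
from h import *
o=robot.get_obs();c=snap('wrist')
k=wat(o,c,(221,288),.148);n=wat(o,c,(99,184),.16);print(o['position'],k,n,np.linalg.norm((k-n)[:2]));print(shift(o,[k[0],k[1],.123]), shift(o,[.613,k[1],.123]))
E
```

```text
[ 0.6076 -0.0964  0.228 ] [ 0.6159 -0.0959  0.148 ] [0.5613 0.0088 0.16  ] 0.1180095068291113
[0.0067 0.027  0.35  ] [0.005  0.0176 0.35  ]
```

```bash
python3 -m handwheel '[[0.005,0.021,0.1,0],[0.005,0.021,0.2,0],[0.005,0.021,0.22,0],[0.005,0.021,0.22,0],[0.005,0.021,0.22,0],[0.005,0.021,0.22,0]]' 100 20; python3 - <<'E'
from h import *
o=robot.get_obs();c=snap('wrist','w4.png');print(o['position'],o['q'],o['grip_width'],shift(o,[.614,-.0965,.123]))
for d in vision.outline_of('wrist','cap_mid')[:2]:
    m=d['mask'].astype(np.uint8);print(d['point'],d['conf'],cv2.boundingRect(m),wat(o,c,d['point'],.14))
E
```

```text
time: 5.98
position: [0.6155, -0.0965, 0.1641]
tool_rot: [0.768, 0.64, 0.001, 0.001]
ft_force: [-0.4, 0.1, -0.5]
grip_width: 0.087
grip_force: 0.0
[ 0.6155 -0.0965  0.1641] [-0.3346  0.6017  1.5024  0.      1.0345 -0.1531] 0.08695226733262032 [-0.001  -0.0053  0.137 ]
[339.0, 214.5] 0.92 (198, 323, 40, 35) [ 0.5594 -0.1551  0.14  ]
[335.2, 289.1] 0.85 (269, 324, 41, 26) [ 0.6123 -0.1598  0.14  ]
```

View pics/w4.png

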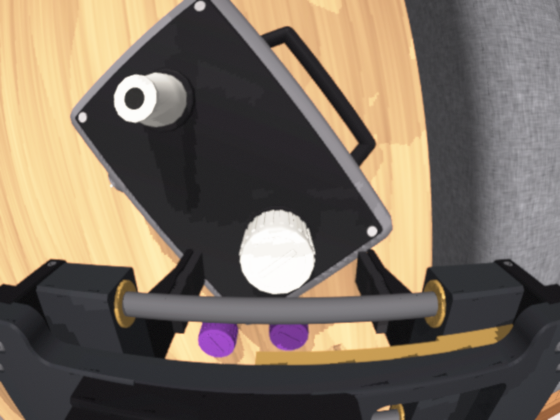

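The cap's top face is at (255,277), within 1–2 mm of midway between the fingers. I'll descend and grip.

```bash
python3 -m handwheel '[[0,-0.004,0.06,0],[0,-0.004,0.11,0],[0,-0.004,0.135,0],[0,-0.004,0.135,0],[0,-0.004,0.135,0]]' && python3 -m handwheel '[[0,0,0,0],[0,0,0,0],[0,0,0,0],[0,0,0,0],[0,0,0,0],[0,0,0,0],[0,0,0,0],[0,0,0,0]]' 30 20; python3 -c "
from h import *
o=robot.get_obs();print(o['position'],o['ft_force'],o['moment'],o['grip_width'],o['q'])"
```

```text
time: 6.5
position: [0.6135, -0.096, 0.1225]
tool_rot: [0.768, 0.64, 0.0, 0.0]
ft_force: [-1.4, -0.5, 0.5]
grip_width: 0.0873
grip_force: 0.0
time: 7.17
position: [0.6132, -0.0959, 0.122]
tool_rot: [0.768, 0.64, 0.0, -0.0]
ft_force: [-0.6, 0.1, 1.1]
grip_width: 0.0436
grip_force: 20.0
[ 0.6132 -0.0959  0.122 ] [-0.6469  0.1251  1.0868] [ 0.0119 -0.0838 -0.0506] 0.043579894657486754 [-0.3349  0.6558  1.5363  0.      0.9494 -0.1535]
```

```bash
python3 -m handwheel '[[0,0,-0.0015,-0.015],[0,0,-0.003,-0.03],[0,0,-0.0045,-0.045],[0,0,-0.006,-0.06],[0,0,-0.006,-0.06]]'; python3 -c "
from h import *
o=robot.get_obs();print(o['position'],o['ft_force'],o['moment'],o['grip_width'],o['q'])"
```

```text
time: 7.58
position: [0.6134, -0.0963, 0.123]
tool_rot: [0.635, 0.773, 0.0, 0.0]
ft_force: [1.3, -0.8, -5.2]
grip_width: 0.0441
grip_force: 20.0
[ 0.6134 -0.0963  0.123 ] [ 1.3449 -0.7594 -5.2494] [-0.2403 -0.3873 -0.4618] 0.04408054381757842 [-0.3355  0.6546  1.5352  0.0002  0.9514 -0.5307]
```

The moment is at slip level (−0.46 N·m), with a 5 N downward pull, so this way is blocked. I'll try the other way.

```bash
python3 -m handwheel '[[0,0,0.004,0.018],[0,0,0.003,0.036],[0,0,0.001,0.054],[0,0,-0.001,0.072],[0,0,-0.002,0.09],[0,0,-0.003,0.108],[0,0,-0.004,0.12],[0,0,-0.004,0.12]]'; python3 -c "
from h import *
o=robot.get_obs();print(o['position'],o['ft_force'],o['moment'],o['grip_width'],o['q'])"
```

```text
time: 8.25
position: [0.6133, -0.0958, 0.1252]
tool_rot: [0.875, 0.484, 0.0, 0.0]
ft_force: [0.2, 0.6, 0.0]
grip_width: 0.0436
grip_force: 20.0
[ 0.6133 -0.0958  0.1252] [0.1869 0.5978 0.0121] [-0.0601 -0.1053 -0.0039] 0.04361082445890261 [-0.3347  0.6514  1.5342 -0.0001  0.9556  0.2264]
```

Turning clockwise it moves freely (moment about 0), so the thread is reversed. I'll continue.

```bash
python3 -m handwheel '[[0,0,-0.0015,0.018],[0,0,-0.003,0.036],[0,0,-0.005,0.054],[0,0,-0.0065,0.072],[0,0,-0.008,0.09],[0,0,-0.0095,0.108],[0,0,-0.011,0.125],[0,0,-0.011,0.125]]'; python3 -c "
from h import *
o=robot.get_obs();print(o['position'],o['ft_force'],o['moment'],o['grip_width'],o['q'])"
```

```text
time: 8.92
position: [0.6137, -0.0962, 0.1286]
tool_rot: [0.994, 0.113, 0.0, 0.001]
ft_force: [-0.4, -1.1, 1.7]
grip_width: 0.0434
grip_force: 20.0
[ 0.6137 -0.0962  0.1286] [-0.3946 -1.093   1.6693] [-0.2638 -0.1109 -0.0196] 0.04342257363147179 [-0.3349  0.6469  1.5316 -0.0007  0.9618  1.0099]
```

```bash
python3 -m handwheel '[[0,0,-0.0015,0.018],[0,0,-0.003,0.036],[0,0,-0.005,0.054],[0,0,-0.0065,0.072],[0,0,-0.008,0.09],[0,0,-0.0095,0.108],[0,0,-0.011,0.125],[0,0,-0.02,0.125],[0,0,-0.03,0.125],[0,0,-0.03,0.125]]'; python3 -c "
from h import *
o=robot.get_obs();print(o['position'],o['ft_force'],o['moment'],o['grip_width'],o['q'])"
```

```text
time: 9.75
position: [0.6131, -0.0962, 0.1379]
tool_rot: [0.962, -0.274, 0.0, 0.0]
ft_force: [0.4, -1.1, 2.1]
grip_width: 0.0438
grip_force: 20.0
[ 0.6131 -0.0962  0.1379] [ 0.376  -1.1283  2.059 ] [-0.2005 -0.0131  0.0121] 0.043809004529057345 [-0.3351  0.6341  1.5259 -0.0007  0.9814  1.7906]
```

```bash
python3 -m handwheel '[[0,0,-0.03,0],[0,0,-0.08,0],[0,0,-0.14,0],[0,0,-0.2,0],[0,0,-0.26,0],[0,0,-0.3,0],[0,0,-0.3,0],[0,0,-0.3,0],[0,0,-0.3,0],[0,0,-0.3,0],[0,0,-0.3,0]]'; python3 - <<'E'
from h import *
o=robot.get_obs();print(o['position'],o['ft_force'],o['grip_width'],o['grip_force'])
a=snap('side')['frame'][100:300,180:380];b=snap('wrist')['frame'][150:350,180:380]
cv2.imwrite('pics/end.png',cv2.resize(np.hstack([a,b]),(800,400),interpolation=cv2.INTER_CUBIC)[:,:,::-1])
E
```

```text
time: 10.67
position: [0.6124, -0.0955, 0.226]
tool_rot: [0.961, -0.275, -0.001, -0.0]
ft_force: [0.3, -0.1, -0.1]
grip_width: 0.0435
grip_force: 20.0
[ 0.6124 -0.0955  0.226 ] [ 0.2506 -0.1044 -0.0614] 0.04348918946740931 19.999978888117766
```

View pics/end.png

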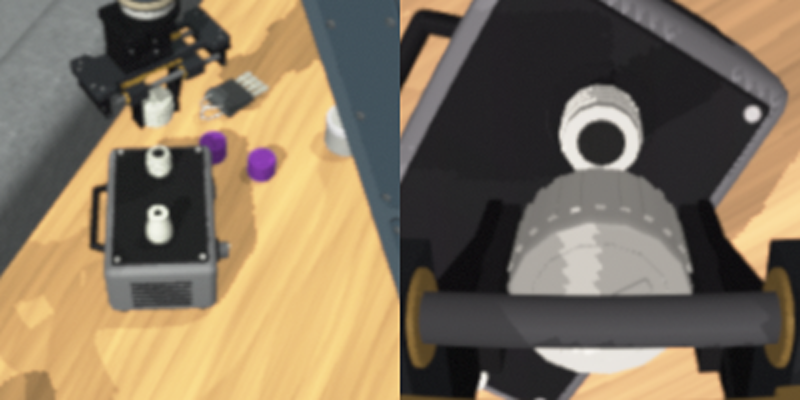

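The picture shows the cap held upright in the fingers (about (158,108) in the left half), clear of the bare threaded outlet. The nozzle is up and the bystanders in view look undisturbed.

```bash
python3 -c "
from rig import job
print(job.hand_in())"
```

```text
the job is handed in; nothing more can be done
None
```

I pressed the nozzle to its stop and let it spring back. The cap turned out to have a reversed thread; I unscrewed it and handed the job in at about 11 s with it held upright, about 10 cm above where it sat. The final pictures show the nozzle up and nothing disturbed in view, but no verdict came back on hand-in.

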